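# Sort the loose hardware into the parts bins

## Robot

A 7-joint arm with a two-finger parallel gripper is mounted at the origin on a cart in front of the work surface, level with it; the furniture and walls round the work are solid. World frame = base frame: x ahead of the robot, y to its left, z up, the work surface at z = 0. Lengths are in mm, angles in rad, forces in N, time in s.
With the tool pointing down it reaches from about 425 to 975 mm from the base axis. Payload 16.7 kg.
Tool frame: the origin (TCP) lies at the very end of the fingers, on their centre line; the grasp point (between the pads) lies robot.hold_point_z behind it (robot.hold_point_z is the distance from the TCP to the grasp point, in mm); z points along the fingers, y is the line along which they close (so a half turn about z gives the same grasp; the last joint's range is limited). The gripper opens to 85 mm and grips with 20 to 120 N. Pads are 22 mm wide; open, the fingers measure 114 mm over their backs; the gripper's body (76 mm by 85 mm) begins 54 mm behind the grasp point. The pads swing forward as they close: fully open they stand 13 mm farther back than shut.
Start: joints at [-1.262, 0.426, 0.074, 1.606, -0.034, 1.111, -0.067], TCP at [298.333, 605.453, 231.302] pointing down, gripper open.
Joint ranges: [-2.85, 2.85], [-0.5, 2.14], [-1.23, 1.37], [0.21, 2.46], [-1.02, 4.16], [0.16, 2.05], [-2.73, 2.73]. Speed limits (rad/s): [1.89, 1.89, 2.39, 2.39, 3.01, 3.01, 3.01].

## Interface

Orientations are given as a unit quaternion [x, y, z, w].
In Python, from plant import readout, cams, finish_job, robot gives the robot as it stands.
- The arm moves only by the tool arm_command, never from a script. Its argument "deltas" is one flat list of numbers, 5 for each row, row after row: the shift along the world's x, y, z as a fraction of full scale, then the turn about the world's z as a fraction of full scale, then the opening, from 0 (shut) to 1 (fully open). A call has exactly 10 rows; each row is the pose to reach, as a shift and turn from the pose commanded when the call began; what a row does not reach only later rows make up. Full scale, the value 1, is 0.08 m for a shift and 90 degrees for a turn. A row lasts 1/10 s, in which the tool goes at most 50 mm and 8.59 degrees, less where a joint would pass 70% of its speed; a pose out of reach is approached as far as the arm can. A call with a number of a shift or a turn outside -1 to 1 is refused whole. A call with a gripper value outside its range is refused whole. The fingers move at their own pace and stop on an object; "newtons" is the grip in N (left out, the last holds). Time passes only in rows, so rows that repeat a pose let the fingers close, or fill a call up. It gives the time, the measured TCP pose, the force, the opening and the grip force at its end, in the units of the state.
- readout.get_state(): the state, without advancing time (a new reading comes with each control period).
- cams.get_image(name): name is "side" or "top"; returns a dict with "img" (384x512x3 uint8, red, green, blue), "K" (3x3 intrinsics, pixels), "view" (4x4, takes a point from world to camera coordinates). Camera axes: x right, y down, z forward; pixel columns grow to the right and rows downward; lengths in mm; the calibration is good to about 2 mm. A picture is of the moment at which its call begins. There is no depth.
- finish_job(): hands the job in; it is judged then, once.
The state is a dict: "clock": time; "joint_positions": joint angles; "dq": joint speeds; "joint_torque": joint torques, N m; "eef_pos": TCP position; "orientation": TCP orientation; "ft_force": force on the tool from outside, world axes, zero at the start; "moment": the same for the moment, N m; "width": finger opening in mm; "grasp_force": force on a finger pad.
Only numpy, scipy, OpenCV 4.12 (cv2) and the standard library are available. Lean on these libraries where they do the work, as an engineer would, in place of code of your own. Each camera call takes 0.05 s, during which the arm holds its last target. There are 200 camera calls.

## Task

Sort the five loose bits of hardware on the bench into the three grey parts bins, like with like: each bin already holds one sample of what belongs in it, so both bolts go in with the bolt, both aluminium cups with the cup, and the round tin with the tin. Everything must end up down on the floor of its bin and not on top of anything, the cups and the tin standing upright and the bolts lying on their sides. Do not shift the tape measure or the sanding block.

Things in the scene. Friction and masses are not known exactly. Their poses are not given: they have to be found in the camera images.
- bolt_1_mid (a point): loose steel hex bolt lying on its side, 46 mm long (along its own y), head 14 mm across, thread about 8 mm thick; takes a grasp across its middle. This point is the middle of its axis, 6.5 mm above the surface it lies on; y along the bolt, z up at the start. Lies in any of five places on the bench. 
- bolt_2_mid (a point): a second bolt just like the first, its point and axes the same. Lies in any of five places on the bench. 
- cup_1: loose small open aluminium mixing cup standing upright, 41 mm diameter, 16 mm high, 20 g. Origin at the centre of its underside, z up. Lies in any of five places on the bench. 
- cup_2: a second cup just like cup_1, same frame. Lies in any of five places on the bench. 
- tin: loose flat round closed tin with a blue label on top, 56 mm diameter, 21 mm high. Origin at the centre of its underside, z up. Lies in any of five places on the bench. 
- bin_bolts: grey open parts bin fixed to the bench, one of three alike: outside 144 (x) x 148 (y) x 28 mm high, walls and floor 4 mm (inside 136 x 140 mm, floor top 4 mm up). Origin: centre of underside, z up; label holder on its -x side. Known by the sample glued in it: one steel hex bolt lying along y, 46 x 15 x 13 mm, centred at x = +50 mm, y = 0.
- bin_cups: grey open parts bin fixed to the bench, one of three alike: outside 144 (x) x 148 (y) x 28 mm high, walls and floor 4 mm (inside 136 x 140 mm, floor top 4 mm up). Origin: centre of underside, z up; label holder on its -x side. Known by the sample glued in it: one aluminium cup, 41 mm diameter, 16 mm high, centred at x = +44 mm, y = 0.
- bin_tins: grey open parts bin fixed to the bench, one of three alike: outside 144 (x) x 148 (y) x 28 mm high, walls and floor 4 mm (inside 136 x 140 mm, floor top 4 mm up). Origin: centre of underside, z up; label holder on its -x side. Known by the sample glued in it: one flat round tin with a blue label, 56 mm diameter, 21 mm high, centred at x = +36 mm, y = 0.
- tape_measure: bystander: yellow tape measure lying on its side, 64 x 84 x 35 mm, loose, to the right of the loose things. Origin under its middle, z up.
- sanding_block: bystander: brown sanding block, 62 (x) x 101 (y) x 28 mm, loose, behind the loose things at the right. Origin at the centre of its underside, z up. (A tool shelf on the wall overhangs the back of the bench behind the bins and this block, from about x = 0.74 m on, 0.21 to 0.23 m up: keep wrist and gripper clear of it.)
There are look-alikes about, which are no part of the job. Leave any turquoise or yellow look-alike of the cup_2 alone.

How it is judged:
By the outcome, as a careful person would: the job done as asked, in the order asked, and still so for the second after the job is handed in, with the robot touching nothing.
It also fails if it takes over 115 s, if anything falls off the work surface, if the arm or the gripper's body presses on something with over 40 N, if the wrist force passes 120 N, or if a joint passes its speed limit or range.

## Working session

There is one attempt and no reset: what is moved stays moved. The work goes in short steps, Python scripts to look and compute and a tool call to move; the robot and the scene stay as the last step left them, time stands still between calls to the robot, and variables do not carry over. Pictures are saved under pics/ and viewed, at most 14 in all, crops included, and the job is handed in when it is done.

Besides the shell and the picture viewer there is one more tool, called after "Call:" as name(argument=value, ...) on one line, values as JSON. arm_command: Moves the arm, as the interface text tells. Shift numbers are shares of 0.08 m and turn numbers shares of 90 degrees, none past 1 either way. Its arguments: {"type":"object","properties":{"deltas":{"type":"array"},"newtons":{"type":"number"}},"required":["deltas"]}

```bash
mkdir -p pics
python3 - <<'E'
from plant import readout,cams,robot
import cv2,numpy as np
print(readout.get_state(), robot.hold_point_z)
for n in("top","side"):
    d=cams.get_image(n);cv2.imwrite(f"pics/{n}0.png",d["img"][:,:,::-1]);np.savez(f"{n}0.npz",**d)
    print(n,d["K"].tolist(),np.round(d["view"],4).tolist())
E
```

```text
{'clock': 0.0, 'joint_positions': array([-1.2624984 ,  0.42675892,  0.0738402 ,  1.60664058, -0.03412293,
        1.11078696, -0.06708381]), 'dq': array([-0.00050822, -0.00073315, -0.00100769,  0.00014057, -0.00100292,
       -0.00050112, -0.00034867]), 'joint_torque': array([ 6.46917142e-04, -9.49842310e+01,  3.76154691e+00, -4.63525093e+01,
        1.92733709e-02,  9.88584361e-03,  8.84950532e-05]), 'eef_pos': array([298.1603105 , 605.10557199, 230.57749712]), 'orientation': array([ 2.26913550e-01,  9.73914676e-01, -6.57521243e-04, -1.14063507e-04]), 'ft_force': array([ 0.05052907,  0.18213734, -0.0129924 ]), 'moment': array([-0.0123969 , -0.00582185, -0.01486979]), 'grasp_force': 0.0, 'width': 85.30376829993072} 18.700000000000003
top [[472.2044432063697, 0.0, 257.462756898577], [0.0, 472.2044432063697, 183.18252626810568], [0.0, 0.0, 1.0]] [[0.0267, -0.9996, -0.0083, -43.9453], [-0.9981, -0.0262, -0.0555, 504.3434], [0.0553, 0.0098, -0.9984, 1347.5928], [0.0, 0.0, 0.0, 1.0]]
side [[361.24040766435775, 0.0, 261.5295183458295], [0.0, 361.24040766435775, 192.69890032855236], [0.0, 0.0, 1.0]] [[0.8463, -0.5326, -0.01, -453.724], [-0.2121, -0.3196, -0.9235, 154.9838], [0.4887, 0.7837, -0.3834, 720.0367], [0.0, 0.0, 0.0, 1.0]]
```

View pics/top0.png

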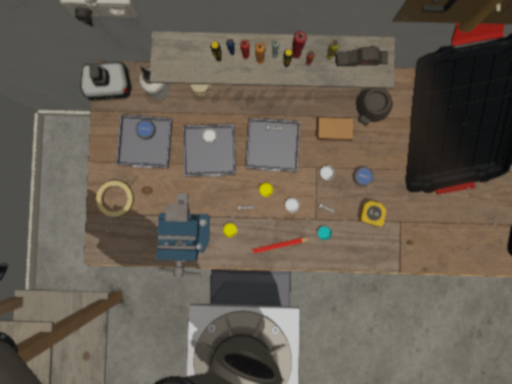

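View pics/side0.png

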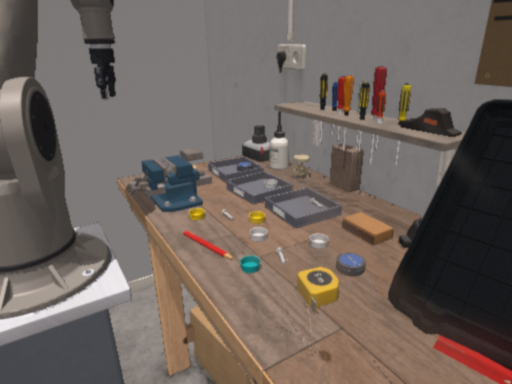

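The top view shows three bins: tins at (145,142), cups at (210,150) and bolts at (272,145).

Cup candidates are aluminium at (292,205) and (327,173), yellow at (266,190) and (230,230), and turquoise at (324,233). Only the two aluminium ones fit the description. The bolts are at (245,208) and (326,208), and the tin is at (363,176). I'll confirm these in an enlarged crop.

```bash
cat > h.py <<'E'
import numpy as np,cv2
def load(n): return dict(np.load(n+".npz"))
def ray(d,u,v,z):
    R=d["view"][:3,:3];t=d["view"][:3,3];c=-R.T@t
    r=R.T@np.linalg.solve(d["K"],[u,v,1.]); return (c+r*(z-c[2])/r[2])
def proj(d,p):
    q=d["K"]@(d["view"][:3,:3]@np.asarray(p,float)+d["view"][:3,3]); return q[:2]/q[2]
def snap(n,tag):
    from plant import cams
    d=cams.get_image(n);np.savez(f"{n}{tag}.npz",**d);return d
E
python3 - <<'E'
from h import *
t=load("top0");s=load("side0")
a=cv2.resize(t["img"][105:250,105:395],None,fx=2.75,fy=2.75,interpolation=cv2.INTER_CUBIC)
cv2.imwrite("pics/ctop.png",a[:,:,::-1])
a=cv2.resize(s["img"][150:310,180:380],None,fx=3.75,fy=3.75,interpolation=cv2.INTER_CUBIC)
cv2.imwrite("pics/cside.png",a[:,:,::-1])
# blobs in top: deviation from local background
hsv=cv2.cvtColor(t["img"],cv2.COLOR_RGB2HSV)
sat=hsv[...,1].astype(int);val=hsv[...,2].astype(int)
for nm,m,h in(("grey",(sat<60)&(val>105),13),("blue",(hsv[...,0]>100)&(hsv[...,0]<130)&(sat>70),21)):
    m=m.astype(np.uint8);m[:105]=0;m[245:]=0;m[:,:105]=0;m[:,395:]=0
    n,l,st,c=cv2.connectedComponentsWithStats(m)
    for i in range(1,n):
        if st[i,4]>=8: print(nm,st[i],c[i].round(1),ray(t,*c[i],h).round(0))
E
```

```text
grey [119 118   2   7   8] [119.1 120.6] [677. 377.  13.]
grey [ 121  119   49   46 1580] [144.7 143.8] [611. 300.  13.]
grey [269 119   8   2  10] [272.1 119.3] [692. -68.  13.]
grey [284 120   8   2  14] [287.1 120.4] [ 690. -112.   13.]
grey [296 121   5  51  71] [298.2 145.7] [ 617. -146.   13.]
grey [ 246  122   51   50 2166] [271.8 145.5] [616. -69.  13.]
grey [188 125   6   2   8] [190.  125.2] [669. 170.  13.]
grey [197 125   7   2   8] [200.1 125.4] [669. 141.  13.]
grey [229 124   6   4  14] [231.9 125. ] [673.  48.  13.]
grey [116 126   4  34  44] [117.5 143.1] [611. 379.  13.]
grey [ 186  128   49   45 2028] [209.3 149.7] [599. 112.  13.]
grey [234 142   2   9  15] [234.6 146.2] [611.  39.  13.]
grey [183 144   8  33  59] [184.3 161.4] [563. 183.  13.]
grey [132 164  20   5  57] [141.5 166.2] [546. 307.  13.]
grey [319 165  16  16 203] [326.6 172.4] [ 542. -229.   13.]
grey [201 173  23   4  66] [212.6 174.7] [526. 100.  13.]
grey [360 174   5   3   9] [361.8 175.3] [ 536. -331.   13.]
grey [161 193  27  28 430] [177.  208.8] [425. 199.  13.]
grey [284 197  16  16 193] [2
[... 561 characters left out ...]
rey [316 231  16  11  36] [322.3 238.2] [ 353. -220.   13.]
grey [209 235   2   9   9] [209.8 239. ] [341. 102.  13.]
grey [159 236  36   3  81] [174.6 237.2] [344. 203.  13.]
blue [138 121  14  15 167] [144.6 128.5] [655. 300.  21.]
blue [357 169  15  15 155] [364.1 176. ] [ 534. -336.   21.]
blue [188 215  21  30 192] [201.9 231.6] [362. 124.  21.]
blue [193 219   4   4   8] [194.6 220.5] [393. 146.  21.]
blue [159 221   7   5  18] [161.7 222.7] [385. 240.  21.]
blue [166 222   5   4   9] [168.7 223.8] [382. 220.  21.]
blue [158 228   4   6   9] [159.3 230.3] [363. 246.  21.]
blue [163 229   5   5  10] [164.4 231.5] [360. 231.  21.]
blue [188 241   7   4  18] [190.8 242.5] [331. 155.  21.]
```

View pics/ctop.png

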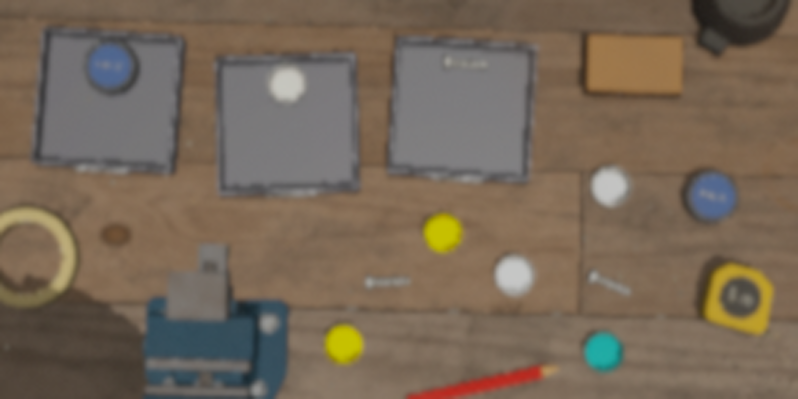

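View pics/cside.png

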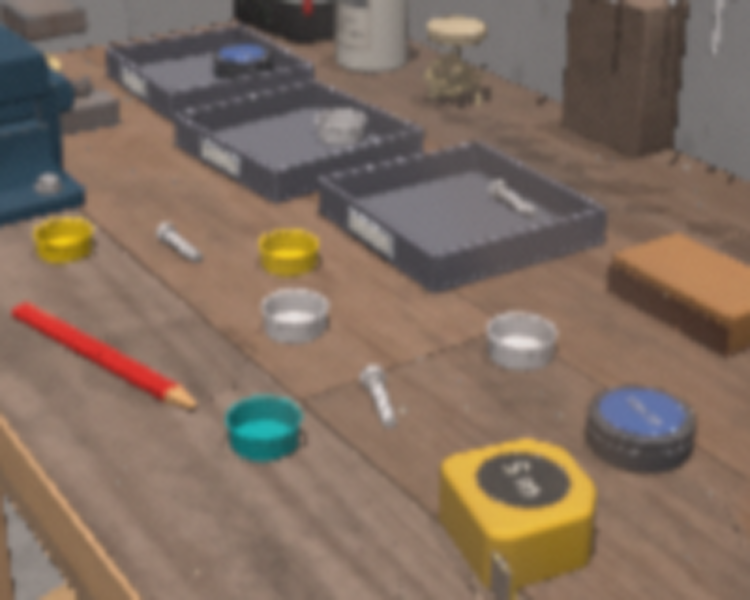

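The crops confirm it: two silver cups at crop pixels (514,275) and (610,186) in the top view, two bolts at (387,282) and (608,284), and the tin at (711,196). The yellow and turquoise cups stay put. The bin samples show tins left, cups middle and bolts right. Next I'll refine poses using both views.

Run:
```python
from h import *
t=load("top0");s=load("side0")
q=lambda p:(p[0]/2.75+105-.32,p[1]/2.75+105-.32)
B=dict(tins=[(43,28),(184,37),(174,172),(33,162)],cups=[(216,57),(356,53),(360,188),(221,193)],bolts=[(396,36),(536,45),(528,181),(388,172)])
for n,c in B.items():
    P=np.array([ray(t,*q(p),28)[:2] for p in c]);e=(P[0]-P[1]+P[3]-P[2])/2
    print(n,P.mean(0).round(),"y-axis deg",np.degrees(np.arctan2(e[1],e[0])).round(1)-90,np.linalg.norm(e).round(), np.linalg.norm(P[0]-P[3]).round())
for n,c in dict(tape=[(704,262),(768,268),(770,332),(700,320)],block=[(588,34),(682,36),(682,93),(586,92)]).items():
    print(n,[ray(t,*q(p),30)[:2].round().tolist() for p in c])
# bolts by axis extents
hsv=cv2.cvtColor(t["img"],cv2.COLOR_RGB2HSV)
for x0,y0 in((245,208),(326,208)):
    k=8;w=cv2.resize(t["img"][y0-14:y0+14,x0-14:x0+14],None,fx=k,fy=k,interpolation=cv2.INTER_CUBIC)
    h=cv2.cvtColor(w,cv2.COLOR_RGB2HSV);m=((h[...,1]<75)&(h[...,2]>100)).astype(np.uint8)
    n,l,st,c=cv2.connectedComponentsWithStats(m);i=1+st[1:,4].argmax()
    pts=np.argwhere(l==i)[:,::-1].astype(np.float32)
    W=np.array([ray(t,(u+.5)/k-.5+x0-14,(v+.5)/k-.5+y0-14,7)[:2] for u,v in pts])
    c0=W.mean(0);_,_,V=np.linalg.svd(W-c0,full_matrices=False);a=(W-c0)@V.T
    lo,hi=np.percentile(a,[.5,99.5],axis=0);mid=c0+((lo+hi)/2)@V
    print("bolt",mid.round(1),"len/wid",(hi-lo).round(1),"axis deg",(np.degrees(np.arctan2(V[0,1],V[0,0]))%180).round(1),"centroid",c0.round(1),"side px",proj(s,[*mid,6.5]).round(1))
for n,p in dict(cup1=(291.7,204.7,16),cup2=(326.6,172.4,16),cs=(209,136,20)).items():
    P=ray(t,*p[:2],p[2]);print(n,P.round(),"side crop px rim centre",((proj(s,P)-[180,150])*3.75).round())
# tin: top-disc edge incl. dark rim
P=ray(t,364.1,176,21);print("tin",P.round(),((proj(s,P)-[180,150])*3.75).round())
```

```text
tins [618. 298.] y-axis deg -2.4000000000000057 148.0 141.0
cups [598. 109.] y-axis deg 3.299999999999997 146.0 143.0
bolts [618. -71.] y-axis deg -2.200000000000003 146.0 143.0
tape [[464.0, -325.0], [460.0, -391.0], [394.0, -394.0], [405.0, -322.0]]
block [[699.0, -201.0], [699.0, -299.0], [639.0, -299.0], [638.0, -200.0]]
bolt [400.6   4.2] len/wid [80.2 15.7] axis deg 88.3 centroid [399.8   7.8] side px [215.4 217.4]
bolt [ 441.6 -231.3] len/wid [51.4 21.2] axis deg 68.4 centroid [ 441.  -229.9] side px [282.2 254.8]
cup1 [ 446. -130.   16.] side crop px rim centre [294. 303.]
cup2 [ 542. -229.   16.] side crop px rim centre [520. 327.]
cs [638. 113.  20.] side crop px rim centre [337. 118.]
tin [ 534. -336.   21.] [642. 408.]
```

Run:
```python
from h import *
t=load("top0");s=load("side0")
qt=lambda p:ray(t,p[0]/2.75+105-.32,p[1]/2.75+105-.32,6.5)[:2]
qs=lambda p:ray(s,p[0]/3.75+180-.37,p[1]/3.75+150-.37,6.5)[:2]
for n,f,a,b in(("b1t",qt,(366,282),(410,281.5)),("b1s",qs,(160,229),(199,258)),("b2t",qt,(589,272),(630,292)),("b2s",qs,(370,367),(391,421))):
    A,B=f(a),f(b);e=A-B;print(n,((A+B)/2).round(),np.linalg.norm(e).round(),(np.degrees(np.arctan2(e[1],e[0]))%180).round())
```

```text
b1t [436.   1.] 46.0 92.0
b1s [434.   3.] 55.0 92.0
b2t [ 441. -231.] 48.0 65.0
b2s [ 440. -229.] 56.0 67.0
```

Call:
arm_command(deltas=[0.1,-0.1,0,-0.035,0.4,0.2,-0.2,0,-0.07,0.4,0.3,-0.3,0,-0.105,0.4,0.4,-0.4,0,-0.14,0.4,0.5,-0.5,0,-0.175,0.4,0.6,-0.6,0,-0.21,0.4,0.7,-0.7,0,-0.245,0.4,0.8,-0.8,0,-0.28,0.4,0.9,-0.9,0,-0.315,0.4,1,-1,0,-0.344,0.4], newtons=40)

```text
clock: 1.1
eef_pos: [378.5, 524.9, 231.0]
orientation: [0.48, 0.877, -0.0, -0.0]
ft_force: [0.1, 0.9, -0.0]
width: 34.1
grasp_force: 0.0
```

Call:
arm_command(deltas=[0.08,-0.1,0,-0.035,0.4,0.16,-0.2,0,-0.07,0.4,0.24,-0.3,0,-0.105,0.4,0.32,-0.4,0,-0.14,0.4,0.4,-0.5,0,-0.175,0.4,0.48,-0.6,0,-0.21,0.4,0.56,-0.7,0,-0.245,0.4,0.64,-0.8,0,-0.28,0.4,0.7,-0.9,0,-0.315,0.4,0.72,-1,0,-0.344,0.4])

```text
clock: 2.1
eef_pos: [436.5, 444.7, 231.1]
orientation: [0.697, 0.717, -0.0, 0.0]
ft_force: [-0.5, 0.3, 0.2]
width: 34.0
grasp_force: 0.0
```

Call:
arm_command(deltas=[0,-0.1,0,0,0.4,0,-0.2,0,0,0.4,0,-0.3,0,0,0.4,0,-0.4,0,0,0.4,0,-0.5,0,0,0.4,0,-0.6,0,0,0.4,0,-0.7,0,0,0.4,0,-0.8,0,0,0.4,0,-0.9,0,0,0.4,0,-1,0,0,0.4])

```text
clock: 3.1
eef_pos: [435.9, 364.8, 231.3]
orientation: [0.696, 0.718, -0.0, -0.0]
ft_force: [0.4, 0.0, -0.2]
width: 34.0
grasp_force: 0.0
```

Call:
arm_command(deltas=[0,-0.1,0,0,0.4,0,-0.2,0,0,0.4,0,-0.3,0,0,0.4,0,-0.4,0,0,0.4,0,-0.5,0,0,0.4,0,-0.6,0,0,0.4,0,-0.7,0,0,0.4,0,-0.8,0,0,0.4,0,-0.9,0,0,0.4,0,-1,0,0,0.4])

```text
clock: 4.1
eef_pos: [435.9, 284.8, 231.3]
orientation: [0.696, 0.718, 0.0, -0.0]
ft_force: [-0.6, 0.2, 0.2]
width: 34.1
grasp_force: 0.0
```

Call:
arm_command(deltas=[0,-0.1,0,0,0.4,0,-0.2,0,0,0.4,0,-0.3,0,0,0.4,0,-0.4,0,0,0.4,0,-0.5,0,0,0.4,0,-0.6,0,0,0.4,0,-0.7,0,0,0.4,0,-0.8,0,0,0.4,0,-0.9,0,0,0.4,0,-1,0,0,0.4])

```text
clock: 5.1
eef_pos: [435.9, 204.8, 231.3]
orientation: [0.696, 0.718, 0.0, -0.0]
ft_force: [-1.2, -0.9, 0.6]
width: 33.9
grasp_force: 0.0
```

Call:
arm_command(deltas=[0,-0.1,0,0,0.4,0,-0.2,0,0,0.4,0,-0.3,0,0,0.4,0,-0.4,0,0,0.4,0,-0.5,0,0,0.4,0,-0.6,0,0,0.4,0,-0.7,0,0,0.4,0,-0.8,0,0,0.4,0,-0.9,0,0,0.4,0,-1,0,0,0.4])

```text
clock: 6.1
eef_pos: [435.9, 124.8, 231.3]
orientation: [0.696, 0.718, 0.0, -0.0]
ft_force: [0.3, 0.4, -0.6]
width: 34.5
grasp_force: 0.0
```

Call:
arm_command(deltas=[0,-0.1,0,0,0.4,0,-0.2,0,0,0.4,0,-0.3,0,0,0.4,0,-0.4,0,0,0.4,0,-0.5,-0.1,0,0.4,0,-0.6,-0.2,0,0.4,0,-0.7,-0.4,0,0.4,0,-0.8,-0.6,0,0.4,0,-0.9,-0.8,0,0.4,0,-1,-1,0,0.4])

```text
clock: 7.1
eef_pos: [435.6, 44.6, 150.0]
orientation: [0.696, 0.718, -0.0, 0.0]
ft_force: [-0.9, 0.5, -1.2]
width: 34.1
grasp_force: 0.0
```

Call:
arm_command(deltas=[0,-0.1,-0.1,0,0.4,0,-0.2,-0.2,0,0.4,0,-0.3,-0.3,0,0.4,0,-0.4,-0.4,0,0.4,0,-0.5,-0.5,0,0.4,0,-0.54,-0.6,0,0.4,0,-0.54,-0.7,0,0.4,0,-0.54,-0.8,0,0.4,0,-0.54,-0.9,0,0.4,0,-0.54,-1,0,0.4])

```text
clock: 8.1
eef_pos: [435.9, 2.5, 70.6]
orientation: [0.695, 0.719, -0.0, -0.0]
ft_force: [-0.2, 0.3, -0.4]
width: 34.0
grasp_force: 0.0
```

Call:
arm_command(deltas=[0,0,-0.2,0,0.4,0,0,-0.4,0,0.4,0,0,-0.6,0,0.4,0,0,-0.75,0,0.4,0,0,-0.86,0,0.4,0,0,-0.86,0,0.4,0,0,-0.86,0,0,0,0,-0.86,0,0,0,0,-0.86,0,0,0,0,-0.86,0,0])

```text
clock: 9.1
eef_pos: [436.4, 2.3, 3.0]
orientation: [0.696, 0.718, 0.0, 0.0]
ft_force: [0.5, -1.4, 5.2]
width: 9.7
grasp_force: 39.5
```

Call:
arm_command(deltas=[0,0,0,0,0,0,0,0,0,0,0,0,0.05,0,0,0,0,0.15,0,0,0,0,0.25,0,0,0,0,0.4,0,0,0,0,0.55,0,0,0,0,0.7,0,0,0,0,0.75,0,0,0,0,0.75,0,0])

```text
clock: 10.1
eef_pos: [436.4, 2.6, 63.3]
orientation: [0.695, 0.719, 0.001, 0.0]
ft_force: [-0.0, 0.6, -1.4]
width: 9.7
grasp_force: 39.3
```

Call:
arm_command(deltas=[0.1,-0.05,0,0,0,0.2,-0.1,0,0,0,0.3,-0.15,0,-0.01,0,0.4,-0.2,0,-0.02,0,0.5,-0.25,0,-0.03,0,0.6,-0.3,0,-0.045,0,0.7,-0.35,0,-0.045,0,0.8,-0.4,0,-0.045,0,0.9,-0.45,0,-0.045,0,1,-0.5,0,-0.045,0])

```text
clock: 11.1
eef_pos: [516.6, -38.0, 62.5]
orientation: [0.721, 0.693, 0.0, -0.0]
ft_force: [-0.8, 0.7, -0.5]
width: 9.6
grasp_force: 39.2
```

Call:
arm_command(deltas=[0.1,-0.05,0,0,0,0.2,-0.1,0,0,0,0.3,-0.15,0,0,0,0.4,-0.2,0,0,0,0.5,-0.25,0,0,0,0.6,-0.3,0,0,0,0.7,-0.35,0,0,0,0.8,-0.4,0,0,0,0.9,-0.42,0,0,0,1,-0.42,0,0,0])

```text
clock: 12.1
eef_pos: [596.6, -71.7, 62.5]
orientation: [0.721, 0.693, -0.0, 0.0]
ft_force: [-0.6, 1.2, -0.7]
width: 9.7
grasp_force: 39.2
```

Call:
arm_command(deltas=[0.1,0,0,0,0,0.2,0,0,0,0,0.3,0,0,0,0,0.375,0,0,0,0,0.375,0,-0.15,0,0,0.375,0,-0.3,0,0,0.375,0,-0.45,0,0,0.375,0,-0.6,0,0,0.375,0,-0.65,0,0,0.375,0,-0.68,0,0])

```text
clock: 13.1
eef_pos: [625.5, -71.5, 7.3]
orientation: [0.721, 0.693, -0.0, -0.0]
ft_force: [1.4, -0.5, -0.1]
width: 9.9
grasp_force: 39.2
```

Call:
arm_command(deltas=[0,0,-0.01,0,0,0,0,-0.01,0,0.3,0,0,-0.01,0,0.3,0,0,-0.01,0,0.3,0,0,0.05,0,0.3,0,0,0.2,0,0.3,0,0,0.35,0,0.4,0,0,0.5,0,0.4,0,0,0.65,0,0.4,0,0,0.7,0,0.4])

```text
clock: 14.1
eef_pos: [626.7, -71.4, 66.0]
orientation: [0.721, 0.693, 0.001, 0.001]
ft_force: [0.4, -0.7, -0.3]
width: 34.0
grasp_force: 0.0
```

Call:
arm_command(deltas=[-0.08,-0.07,0,-0.024,0.4,-0.16,-0.14,0,-0.048,0.4,-0.24,-0.21,0,-0.072,0.4,-0.32,-0.28,0,-0.1,0.4,-0.4,-0.35,0,-0.12,0.4,-0.48,-0.42,0,-0.145,0.4,-0.56,-0.49,0,-0.17,0.4,-0.64,-0.56,0,-0.19,0.4,-0.72,-0.63,0,-0.22,0.4,-0.8,-0.7,0,-0.24,0.4])

```text
clock: 15.1
eef_pos: [561.4, -127.8, 64.1]
orientation: [0.839, 0.545, 0.0, -0.0]
ft_force: [0.7, 0.3, -0.0]
width: 34.0
grasp_force: 0.0
```

Call:
arm_command(deltas=[-0.08,-0.07,0,0,0.4,-0.16,-0.14,0,0,0.4,-0.24,-0.21,0,0,0.4,-0.32,-0.28,0,0,0.4,-0.4,-0.35,0,0,0.4,-0.48,-0.42,0,0,0.4,-0.56,-0.49,0,0,0.4,-0.64,-0.56,0,0,0.4,-0.72,-0.63,0,0,0.4,-0.8,-0.7,0,0,0.4])

```text
clock: 16.1
eef_pos: [497.4, -183.8, 64.1]
orientation: [0.838, 0.546, -0.0, -0.0]
ft_force: [-0.0, -0.0, 0.5]
width: 34.1
grasp_force: 0.0
```

Call:
arm_command(deltas=[-0.1,-0.08,0,0,0.4,-0.2,-0.16,0,0,0.4,-0.3,-0.24,0,0,0.4,-0.4,-0.32,0,0,0.4,-0.5,-0.4,0,0,0.4,-0.6,-0.48,0,0,0.4,-0.71,-0.585,0,0,0.4,-0.71,-0.585,-0.1,0,0.4,-0.71,-0.585,-0.2,0,0.4,-0.71,-0.585,-0.3,0,0.4])

```text
clock: 17.1
eef_pos: [441.4, -229.8, 39.2]
orientation: [0.838, 0.546, -0.0, -0.0]
ft_force: [0.5, -0.4, -0.8]
width: 33.9
grasp_force: 0.0
```

Run:
```python
from h import *
t=snap("top","1");s=snap("side","1")
a=cv2.resize(t["img"][105:250,105:395],None,fx=2.75,fy=2.75,interpolation=cv2.INTER_CUBIC)
b=cv2.resize(s["img"][170:290,230:390],None,fx=4,fy=4,interpolation=cv2.INTER_CUBIC)
b=cv2.resize(b,(266,200));c=np.zeros((600,798,3),np.uint8)
c[:399]=a[:399];c[400:600,:266]=b
cv2.imwrite("pics/m1.png",c[:,:,::-1])
```

```text
(no output)
```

View pics/m1.png

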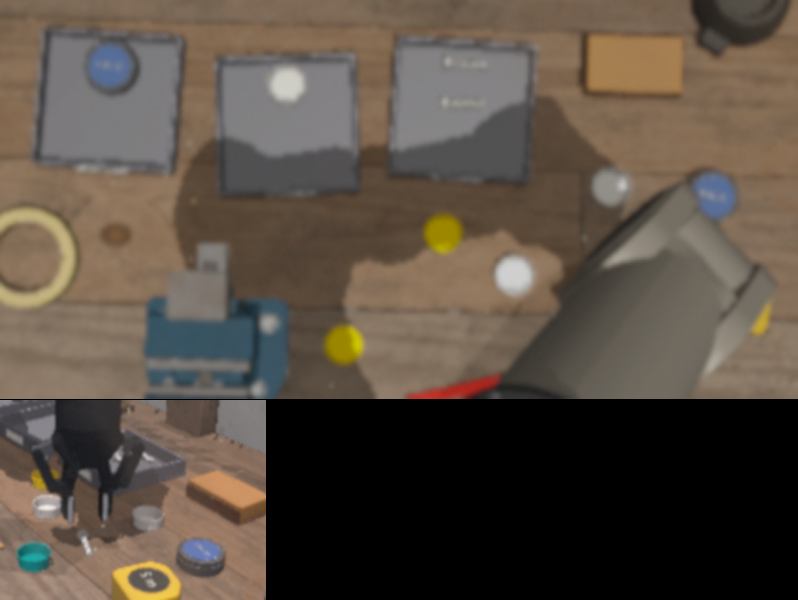

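Bolt 1 lies at crop pixel (463,102) in the bolt bin, clear of the sample. The gripper is above bolt 2.

Call:
arm_command(deltas=[0,0,-0.15,0,0.4,0,0,-0.3,0,0.4,0,0,-0.4,0,0.4,0,0,-0.47,0,0.4,0,0,-0.47,0,0.4,0,0,-0.47,0,0,0,0,-0.47,0,0,0,0,-0.47,0,0,0,0,-0.47,0,0,0,0,-0.47,0,0])

```text
clock: 18.2
eef_pos: [441.3, -230.2, 2.8]
orientation: [0.838, 0.546, 0.0, 0.0]
ft_force: [-0.4, 0.1, 6.5]
width: 10.0
grasp_force: 39.3
```

Call:
arm_command(deltas=[0,0,0.05,0,0,0,0,0.15,0,0,0,0,0.3,0,0,0,0,0.45,0,0,0,0,0.6,0,0,0.1,0.1,0.7,0.03,0,0.2,0.2,0.75,0.06,0,0.3,0.3,0.75,0.1,0,0.4,0.4,0.75,0.17,0,0.5,0.5,0.75,0.24,0])

```text
clock: 19.2
eef_pos: [482.2, -188.6, 62.5]
orientation: [0.718, 0.696, 0.0, -0.0]
ft_force: [0.0, 0.1, 0.0]
width: 10.3
grasp_force: 39.0
```

Call:
arm_command(deltas=[0.08,0.09,0,0,0,0.16,0.18,0,0,0,0.24,0.27,0,0,0,0.32,0.36,0,0,0,0.4,0.45,0,0,0,0.48,0.54,0,0,0,0.56,0.63,0,0,0,0.63,0.7,0,0,0,0.67,0.75,0,0,0,0.67,0.75,0,0,0])

```text
clock: 20.2
eef_pos: [535.1, -129.5, 62.4]
orientation: [0.72, 0.694, 0.0, -0.0]
ft_force: [-0.1, -0.4, 0.0]
width: 9.8
grasp_force: 39.0
```

Call:
arm_command(deltas=[0.1,0.11,0,0,0,0.2,0.22,0,0,0,0.3,0.33,0,0,0,0.4,0.44,0,0,0,0.5,0.55,0,0,0,0.6,0.66,0,0,0,0.67,0.75,0,0,0,0.67,0.75,0,0,0,0.67,0.75,-0.15,0,0,0.67,0.75,-0.3,0,0])

```text
clock: 21.2
eef_pos: [588.0, -70.6, 37.7]
orientation: [0.721, 0.693, 0.0, 0.0]
ft_force: [0.6, 0.6, -0.2]
width: 10.2
grasp_force: 39.0
```

Call:
arm_command(deltas=[0,0,-0.15,0,0,0,0,-0.3,0,0,0,0,-0.38,0,0,0,0,-0.39,0,0,0,0,-0.39,0,0.3,0,0,-0.39,0,0.3,0,0,-0.39,0,0.3,0,0,-0.3,0,0.3,0,0,-0.1,0,0.4,0,0,0.1,0,0.4])

```text
clock: 22.2
eef_pos: [588.4, -70.3, 48.1]
orientation: [0.721, 0.693, 0.0, 0.0]
ft_force: [-0.5, 0.3, -0.2]
width: 34.4
grasp_force: 0.0
```

Call:
arm_command(deltas=[0,0,0.15,0,0.4,-0.1,-0.03,0.3,0,0.4,-0.2,-0.06,0.4,0,0.4,-0.3,-0.1,0.4,0,0.4,-0.4,-0.14,0.4,0,0.4,-0.5,-0.18,0.4,0,0.5,-0.6,-0.22,0.4,0,0.6,-0.7,-0.26,0.4,0,0.7,-0.8,-0.3,0.4,0,0.8,-0.9,-0.34,0.4,0,0.85])

```text
clock: 23.2
eef_pos: [515.6, -97.7, 78.4]
orientation: [0.721, 0.693, -0.0, -0.0]
ft_force: [0.3, 0.1, -1.2]
width: 72.3
grasp_force: 0.0
```

Call:
arm_command(deltas=[-0.1,-0.05,0,0,0.85,-0.2,-0.1,0,0,0.85,-0.3,-0.15,0,0,0.85,-0.4,-0.2,0,0,0.85,-0.5,-0.25,0,0,0.85,-0.6,-0.3,0,0,0.85,-0.7,-0.35,0,0,0.85,-0.8,-0.4,0,0,0.85,-0.88,-0.41,-0.1,0,0.85,-0.88,-0.41,-0.2,0,0.85])

```text
clock: 24.2
eef_pos: [445.1, -130.1, 62.0]
orientation: [0.721, 0.693, 0.0, -0.0]
ft_force: [0.8, 1.1, 0.7]
width: 72.4
grasp_force: 0.0
```

Call:
arm_command(deltas=[0,0,-0.15,0,0.85,0,0,-0.3,0,0.85,0,0,-0.45,0,0.85,0,0,-0.6,0,0.85,0,0,-0.7,0,0.85,0,0,-0.74,0,0.85,0,0,-0.74,0,0.4,0,0,-0.74,0,0.4,0,0,-0.74,0,0.4,0,0,-0.74,0,0.4], newtons=25)

```text
clock: 25.2
eef_pos: [446.2, -130.2, 3.9]
orientation: [0.721, 0.693, 0.0, 0.0]
ft_force: [-1.4, -0.9, 4.5]
width: 38.3
grasp_force: 24.7
```

Call:
arm_command(deltas=[0,0,0.05,0,0,0,0,0.15,0,0,0,0,0.3,0,0,0,0,0.45,0,0,0,0.02,0.6,0,0,0.05,0.1,0.7,0,0,0.1,0.2,0.8,0.01,0,0.16,0.3,0.8,0.02,0,0.22,0.4,0.8,0.04,0,0.3,0.5,0.8,0.06,0])

```text
clock: 26.2
eef_pos: [470.1, -89.1, 66.9]
orientation: [0.686, 0.728, -0.0, -0.0]
ft_force: [-0.1, -0.3, -1.2]
width: 38.3
grasp_force: 25.2
```

Call:
arm_command(deltas=[0.07,0.1,0,0,0,0.14,0.2,0,0,0,0.21,0.3,0,0,0,0.28,0.4,0,0,0,0.35,0.5,0,0,0,0.42,0.6,0,0,0,0.49,0.7,0,0,0,0.56,0.8,0,0,0,0.63,0.9,0,0,0,0.7,1,0,0,0])

```text
clock: 27.2
eef_pos: [526.4, -9.5, 67.3]
orientation: [0.687, 0.727, 0.0, 0.0]
ft_force: [0.3, -0.3, -0.2]
width: 38.7
grasp_force: 25.2
```

Call:
arm_command(deltas=[0.07,0.1,0,0,0,0.14,0.2,0,0,0,0.21,0.3,0,0,0,0.28,0.4,0,0,0,0.35,0.5,0,0,0,0.42,0.6,0,0,0,0.49,0.7,0,0,0,0.56,0.8,0,0,0,0.63,0.9,0,0,0,0.63,1,0,0,0])

```text
clock: 28.2
eef_pos: [577.1, 70.5, 67.3]
orientation: [0.687, 0.727, 0.0, 0.0]
ft_force: [-0.2, 1.4, -0.0]
width: 38.7
grasp_force: 25.2
```

Call:
arm_command(deltas=[0,0.037,0,0,0,0,0.037,0,0,0,0,0.037,-0.15,0,0,0,0.037,-0.3,0,0,0,0.037,-0.45,0,0,0,0.037,-0.58,0,0,0,0.037,-0.66,0,0,0,0.037,-0.71,0,0,0,0.037,-0.737,0,0,0,0.037,-0.737,0,0])

```text
clock: 29.2
eef_pos: [576.4, 72.7, 8.3]
orientation: [0.687, 0.727, 0.0, 0.0]
ft_force: [0.4, -0.7, -0.8]
width: 38.9
grasp_force: 25.2
```

Call:
arm_command(deltas=[0,0,-0.008,0,0.6,0,0,-0.008,0,0.6,0,0,-0.008,0,0.6,0,0,0.05,0,0.6,0,0,0.15,0,0.6,0,0,0.3,0,0.6,0,0,0.45,0,0.6,0,0,0.6,0,0.6,0,0,0.75,0,0.7,0,-0.05,0.75,0,0.85])

```text
clock: 30.2
eef_pos: [577.3, 69.4, 70.3]
orientation: [0.687, 0.727, 0.001, 0.001]
ft_force: [0.3, -0.4, 0.5]
width: 72.0
grasp_force: 0.0
```

Call:
arm_command(deltas=[-0.02,-0.1,0,0,0.85,-0.04,-0.2,0,0,0.85,-0.06,-0.3,0,0,0.85,-0.08,-0.4,0,0,0.85,-0.1,-0.5,0,0,0.85,-0.12,-0.6,0,0,0.85,-0.14,-0.7,0,0,0.85,-0.16,-0.8,0,0,0.85,-0.18,-0.9,0,0,0.85,-0.2,-1,0,0,0.85])

```text
clock: 31.2
eef_pos: [560.2, -11.8, 68.4]
orientation: [0.687, 0.727, 0.0, -0.0]
ft_force: [0.4, -0.7, 0.1]
width: 72.6
grasp_force: 0.0
```

Call:
arm_command(deltas=[-0.02,-0.1,0,0,0.85,-0.04,-0.2,0,0,0.85,-0.06,-0.3,0,0,0.85,-0.08,-0.4,0,0,0.85,-0.1,-0.5,0,0,0.85,-0.12,-0.6,0,0,0.85,-0.14,-0.7,0,0,0.85,-0.16,-0.8,0,0,0.85,-0.18,-0.9,0,0,0.85,-0.23,-1,0,0,0.85])

```text
clock: 32.2
eef_pos: [542.0, -91.9, 68.4]
orientation: [0.687, 0.727, 0.0, 0.0]
ft_force: [0.2, 0.4, 1.0]
width: 72.6
grasp_force: 0.0
```

Call:
arm_command(deltas=[0,-0.1,0,0,0.85,0,-0.2,0,0,0.85,0,-0.3,0,0,0.85,0,-0.4,0,0,0.85,0,-0.5,0,0,0.85,0,-0.6,0,0,0.85,0,-0.7,0,0,0.85,0,-0.8,0,0,0.85,0,-0.9,0,0,0.85,0,-1,0,0,0.85])

```text
clock: 33.2
eef_pos: [541.9, -171.8, 68.3]
orientation: [0.687, 0.727, 0.0, -0.0]
ft_force: [0.2, -0.3, -0.6]
width: 72.3
grasp_force: 0.0
```

Call:
arm_command(deltas=[0,-0.1,0,0,0.85,0,-0.2,0,0,0.85,0,-0.3,0,0,0.85,0,-0.4,0,0,0.85,0,-0.5,0,0,0.85,0,-0.6,0,0,0.85,0,-0.72,0,0,0.85,0,-0.72,-0.1,0,0.85,0,-0.72,-0.2,0,0.85,0,-0.72,-0.3,0,0.85])

```text
clock: 34.2
eef_pos: [541.7, -228.2, 43.3]
orientation: [0.687, 0.727, -0.0, -0.0]
ft_force: [0.6, -0.1, -0.3]
width: 72.3
grasp_force: 0.0
```

Run:
```python
from h import *
t=snap("top","2");s=snap("side","2")
a=cv2.resize(t["img"][105:250,105:395],None,fx=2.75,fy=2.75,interpolation=cv2.INTER_CUBIC)
b=cv2.resize(s["img"][170:290,210:376],None,fx=1.66,fy=1.66,interpolation=cv2.INTER_CUBIC)
c=np.zeros((600,798,3),np.uint8)
c[:399]=a[:399];c[400:400+b.shape[0],:b.shape[1]]=b
cv2.imwrite("pics/m2.png",c[:,:,::-1])
```

```text
(no output)
```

View pics/m2.png

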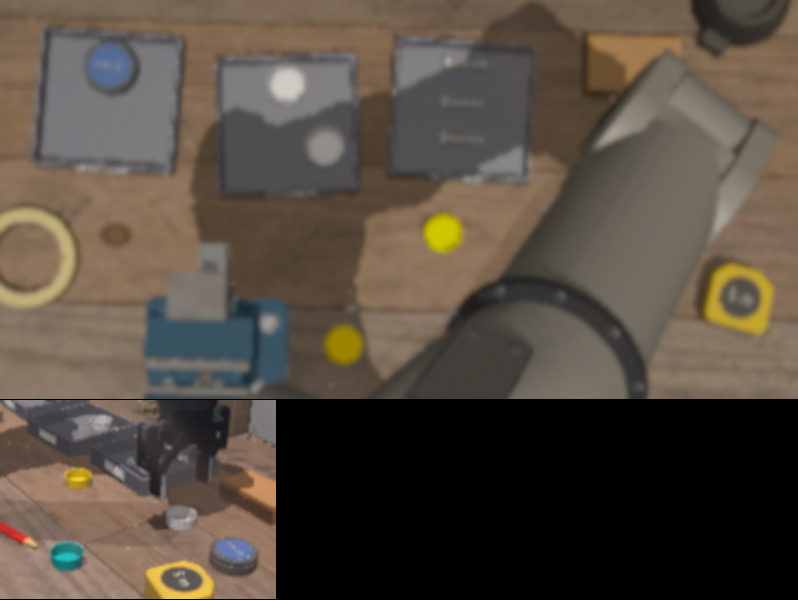

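Three bolts lie side by side in the bolt bin, and the first cup stands at crop pixel (325,146) in the cup bin. The gripper is above cup 2.

Call:
arm_command(deltas=[0,0,-0.15,0,0.85,0,0,-0.3,0,0.85,0,0,-0.43,0,0.85,0,0,-0.513,0,0.85,0,0,-0.513,0,0.85,0,0,-0.513,0,0.4,0,0,-0.513,0,0.4,0,0,-0.513,0,0.4,0,0,-0.513,0,0.4,0,0,-0.513,0,0])

```text
clock: 35.3
eef_pos: [542.3, -228.9, 4.0]
orientation: [0.687, 0.727, 0.0, 0.0]
ft_force: [-1.6, 0.4, 6.9]
width: 38.7
grasp_force: 24.7
```

Call:
arm_command(deltas=[0,0,0.05,0,0,0,0,0.15,0,0,0,0,0.3,0,0,0,0,0.45,0,0,0,0,0.6,0,0,0,0,0.7,0,0,0,0.05,0.8,0,0,0,0.1,0.8,0,0,0,0.2,0.8,0,0,0,0.3,0.8,0,0])

```text
clock: 36.3
eef_pos: [541.7, -203.8, 66.8]
orientation: [0.687, 0.727, -0.0, -0.0]
ft_force: [0.1, 0.5, -0.5]
width: 38.3
grasp_force: 25.2
```

Call:
arm_command(deltas=[0.04,0.1,0,0,0,0.08,0.2,0,0,0,0.12,0.3,0,0,0,0.16,0.4,0,0,0,0.2,0.5,0,0,0,0.24,0.6,0,0,0,0.28,0.7,0,0,0,0.32,0.8,0,0,0,0.36,0.9,0,0,0,0.376,1,0,0,0])

```text
clock: 37.3
eef_pos: [572.4, -124.1, 67.3]
orientation: [0.687, 0.727, 0.0, 0.0]
ft_force: [0.6, 0.3, -0.9]
width: 38.5
grasp_force: 25.2
```

Call:
arm_command(deltas=[0,0.1,0,0,0,0,0.2,0,0,0,0,0.3,0,0,0,0,0.4,0,0,0,0,0.5,0,0,0,0,0.6,0,0,0,0,0.7,0,0,0,0,0.8,0,0,0,0,0.9,0,0,0,0,1,0,0,0])

```text
clock: 38.3
eef_pos: [572.0, -44.1, 67.3]
orientation: [0.687, 0.727, -0.0, -0.0]
ft_force: [-0.1, 0.0, 0.1]
width: 38.0
grasp_force: 25.2
```

Call:
arm_command(deltas=[0,0.1,0,0,0,0,0.2,0,0,0,0,0.3,0,0,0,0,0.4,0,0,0,0,0.5,0,0,0,0,0.6,0,0,0,0,0.7,0,0,0,0,0.8,0,0,0,0,0.9,0,0,0,0,1,0,0,0])

```text
clock: 39.3
eef_pos: [572.0, 35.9, 67.3]
orientation: [0.687, 0.727, -0.0, -0.0]
ft_force: [-1.0, 0.2, 0.0]
width: 38.4
grasp_force: 25.2
```

Call:
arm_command(deltas=[0,0.1,0,0,0,0,0.2,0,0,0,0,0.3,0,0,0,0,0.4,0,0,0,0,0.5,0,0,0,0,0.6,0,0,0,0,0.7,0,0,0,0,0.8,0,0,0,0,0.9,0,0,0,0,1,0,0,0])

```text
clock: 40.3
eef_pos: [572.0, 115.9, 67.3]
orientation: [0.687, 0.727, -0.0, -0.0]
ft_force: [-0.1, -0.3, -0.0]
width: 38.3
grasp_force: 25.2
```

Call:
arm_command(deltas=[0,0.12,0,0,0,0,0.24,0,0,0,0,0.344,0,0,0,0,0.344,0,0,0,0,0.344,-0.15,0,0,0,0.344,-0.3,0,0,0,0.344,-0.45,0,0,0,0.344,-0.6,0,0,0,0.344,-0.69,0,0,0,0.344,-0.735,0,0])

```text
clock: 41.3
eef_pos: [571.6, 142.3, 7.6]
orientation: [0.687, 0.726, -0.001, -0.0]
ft_force: [-15.6, -1.7, 37.1]
width: 38.2
grasp_force: 28.0
```

Run:
```python
from h import *
from plant import readout
s=snap("side","3");t=snap("top","3")
q=readout.get_state();print(q["eef_pos"],q["ft_force"],q["width"],q["moment"])
a=cv2.resize(s["img"][145:235,180:300],None,fx=5,fy=5,interpolation=cv2.INTER_CUBIC)
cv2.imwrite("pics/s3.png",a[:,:,::-1])
```

```text
[571.91982965 142.40090767   8.10060618] [0.27031521 0.85893887 0.28364437] 38.38106293092927 [-0.00051413 -0.01613419  0.00622231]
```

View pics/s3.png

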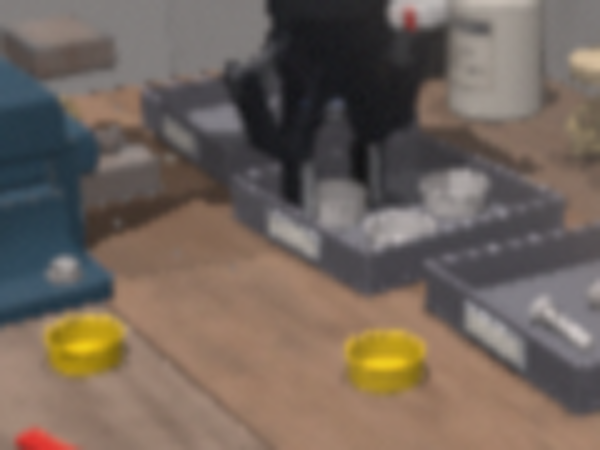

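The force was only a passing floor contact and now reads zero. The cup stands upright in its bin at crop pixel (340,203), so I'll release it and go for the tin.

Call:
arm_command(deltas=[0,0,0,0,0.55,0,0,0,0,0.55,0,0,0,0,0.55,0,0,0.05,0,0.55,0,0,0.15,0,0.55,0,0,0.3,0,0.55,0,0,0.45,0,0.55,0,0,0.6,0,0.55,0,0,0.75,0,0.6,0,0,0.75,0,0.8])

```text
clock: 42.4
eef_pos: [573.0, 143.1, 70.5]
orientation: [0.687, 0.727, 0.001, 0.0]
ft_force: [0.7, -0.1, -0.1]
width: 64.2
grasp_force: 0.0
```

Call:
arm_command(deltas=[0,-0.1,0,-0.055,1,0,-0.2,0,-0.11,1,0,-0.3,0,-0.165,1,0,-0.4,0,-0.22,1,0,-0.5,0,-0.275,1,0,-0.6,0,-0.33,1,0,-0.7,0,-0.385,1,0,-0.8,0,-0.44,1,0,-0.9,0,-0.495,1,0,-1,0,-0.55,1])

```text
clock: 43.4
eef_pos: [571.8, 62.5, 68.3]
orientation: [0.929, 0.371, -0.0, -0.0]
ft_force: [0.5, 0.2, 0.1]
width: 85.3
grasp_force: 0.0
```

Call:
arm_command(deltas=[0,-0.1,0,-0.055,1,0,-0.2,0,-0.11,1,0,-0.3,0,-0.165,1,0,-0.4,0,-0.22,1,0,-0.5,0,-0.275,1,0,-0.6,0,-0.33,1,0,-0.7,0,-0.385,1,0,-0.8,0,-0.44,1,0,-0.9,0,-0.495,1,0,-1,0,-0.513,1])

```text
clock: 44.4
eef_pos: [571.8, -17.5, 68.2]
orientation: [1.0, -0.023, -0.0, 0.0]
ft_force: [-0.1, 0.9, 0.9]
width: 85.2
grasp_force: 0.0
```

Call:
arm_command(deltas=[-0.02,-0.1,0,0,1,-0.04,-0.2,0,0,1,-0.06,-0.3,0,0,1,-0.08,-0.4,0,0,1,-0.1,-0.5,0,0,1,-0.12,-0.6,0,0,1,-0.14,-0.7,0,0,1,-0.16,-0.8,0,0,1,-0.18,-0.9,0,0,1,-0.2,-1,0,0,1])

```text
clock: 45.4
eef_pos: [555.9, -97.9, 68.5]
orientation: [1.0, -0.022, 0.0, -0.0]
ft_force: [-0.1, 0.0, -0.1]
width: 85.5
grasp_force: 0.0
```

Call:
arm_command(deltas=[-0.02,-0.1,0,0,1,-0.04,-0.2,0,0,1,-0.06,-0.3,0,0,1,-0.08,-0.4,0,0,1,-0.1,-0.5,0,0,1,-0.12,-0.6,0,0,1,-0.14,-0.7,0,0,1,-0.16,-0.8,0,0,1,-0.2,-0.9,0,0,1,-0.275,-1,0,0,1])

```text
clock: 46.4
eef_pos: [533.9, -177.9, 68.5]
orientation: [1.0, -0.021, 0.0, 0.0]
ft_force: [-0.3, -0.1, 0.4]
width: 85.6
grasp_force: 0.0
```

Call:
arm_command(deltas=[0,-0.1,0,0,1,0,-0.2,0,0,1,0,-0.3,0,0,1,0,-0.4,0,0,1,0,-0.5,0,0,1,0,-0.6,0,0,1,0,-0.7,0,0,1,0,-0.8,0,0,1,0,-0.9,0,0,1,0,-1,0,0,1])

```text
clock: 47.4
eef_pos: [534.0, -257.9, 68.5]
orientation: [1.0, -0.022, 0.0, -0.0]
ft_force: [0.2, 0.4, 0.4]
width: 85.5
grasp_force: 0.0
```

Call:
arm_command(deltas=[0,-0.1,0,0,1,0,-0.2,0,0,1,0,-0.3,0,0,1,0,-0.4,0,0,1,0,-0.5,0,0,1,0,-0.6,0,0,1,0,-0.7,0,0,1,0,-0.8,0,0,1,0,-0.9,0,0,1,0,-0.985,0,0,1])

```text
clock: 48.4
eef_pos: [534.0, -336.8, 68.5]
orientation: [1.0, -0.022, 0.0, 0.0]
ft_force: [0.3, 0.4, 0.3]
width: 85.2
grasp_force: 0.0
```

Run:
```python
from h import *
t=snap("top","4");s=snap("side","4")
a=cv2.resize(t["img"][105:250,105:395],None,fx=2.75,fy=2.75,interpolation=cv2.INTER_CUBIC)
b=cv2.resize(s["img"][170:290,240:406],None,fx=1.66,fy=1.66,interpolation=cv2.INTER_CUBIC)
c=np.zeros((600,798,3),np.uint8)
c[:399]=a[:399];c[400:400+b.shape[0],:b.shape[1]]=b
b=cv2.resize(s["img"][145:235,180:300],None,fx=2.2,fy=2.2,interpolation=cv2.INTER_CUBIC);c[400:400+b.shape[0],300:300+b.shape[1]]=b
cv2.imwrite("pics/m4.png",c[:,:,::-1])
```

```text
(no output)
```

View pics/m4.png

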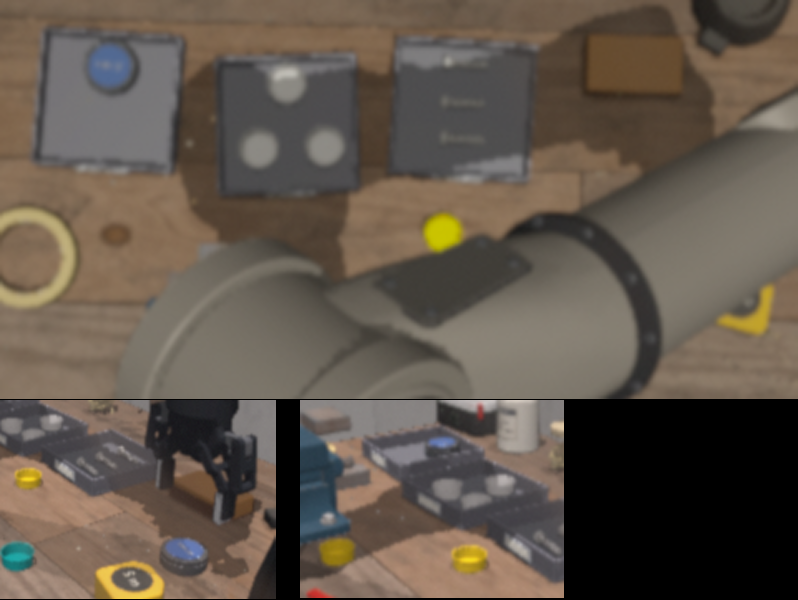

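Both cups stand beside the sample in the cup bin at (259,148) and (325,146). The bolts are fine, and the gripper is over the tin.

Call:
arm_command(deltas=[0,0,-0.15,0,1,0,0,-0.3,0,1,0,0,-0.45,0,1,0,0,-0.6,0,1,0,0,-0.73,0,1,0,0,-0.806,0,1,0,0,-0.806,0,1,0,0,-0.806,0,0.5,0,0,-0.806,0,0.5,0,0,-0.806,0,0.5], newtons=35)

```text
clock: 49.5
eef_pos: [534.3, -336.2, 4.9]
orientation: [1.0, -0.022, 0.0, -0.0]
ft_force: [-1.2, 2.4, 6.5]
width: 52.4
grasp_force: 35.5
```

Call:
arm_command(deltas=[0,0,0,0,0,0,0,0.03,0,0,0,0,0.1,0,0,0,0,0.2,0,0,0,0,0.35,0,0,0,0,0.5,0,0,0,0,0.65,0,0,0,0,0.75,0,0,0,0,0.8,0,0,0,0,0.8,0,0])

```text
clock: 50.5
eef_pos: [534.3, -336.1, 68.6]
orientation: [1.0, -0.021, 0.0, 0.0]
ft_force: [-0.2, -0.3, -0.7]
width: 52.3
grasp_force: 36.8
```

Call:
arm_command(deltas=[0.034,0.1,0,0,0,0.068,0.2,0,0,0,0.1,0.3,0,0,0,0.136,0.4,0,0,0,0.17,0.5,0,0,0,0.2,0.6,0,0,0,0.24,0.7,0,0,0,0.27,0.8,0,0,0,0.31,0.9,0,0,0,0.34,1,0,0,0])

```text
clock: 51.5
eef_pos: [561.6, -255.4, 68.0]
orientation: [1.0, -0.022, 0.0, -0.0]
ft_force: [-0.8, 0.2, -1.2]
width: 52.3
grasp_force: 36.8
```

Call:
arm_command(deltas=[0.034,0.1,0,0,0,0.068,0.2,0,0,0,0.1,0.3,0,0,0,0.136,0.4,0,0,0,0.17,0.5,0,0,0,0.2,0.6,0,0,0,0.24,0.7,0,0,0,0.27,0.8,0,0,0,0.31,0.9,0,0,0,0.34,1,0,0,0])

```text
clock: 52.5
eef_pos: [588.7, -175.4, 68.0]
orientation: [1.0, -0.021, 0.0, -0.0]
ft_force: [-0.5, 0.9, -1.5]
width: 52.2
grasp_force: 36.8
```

Call:
arm_command(deltas=[0,0.1,0,0,0,0,0.2,0,0,0,0,0.3,0,0,0,0,0.4,0,0,0,0,0.5,0,0,0,0,0.6,0,0,0,0,0.7,0,0,0,0,0.8,0,0,0,0,0.9,0,0,0,0,1,0,0,0])

```text
clock: 53.5
eef_pos: [588.4, -95.4, 68.0]
orientation: [1.0, -0.022, -0.0, -0.0]
ft_force: [0.5, -0.1, -0.4]
width: 52.5
grasp_force: 36.8
```

Call:
arm_command(deltas=[0,0.1,0,0,0,0,0.2,0,0,0,0,0.3,0,0,0,0,0.4,0,0,0,0,0.5,0,0,0,0,0.6,0,0,0,0,0.7,0,0,0,0,0.8,0,0,0,0,0.9,0,0,0,0,1,0,0,0])

```text
clock: 54.5
eef_pos: [588.4, -15.4, 68.0]
orientation: [1.0, -0.022, 0.0, -0.0]
ft_force: [-0.6, -0.4, -0.3]
width: 52.4
grasp_force: 36.8
```

Call:
arm_command(deltas=[0,0.1,0,0,0,0,0.2,0,0,0,0,0.3,0,0,0,0,0.4,0,0,0,0,0.5,0,0,0,0,0.6,0,0,0,0,0.7,0,0,0,0,0.8,0,0,0,0,0.9,0,0,0,0,1,0,0,0])

```text
clock: 55.5
eef_pos: [588.4, 64.6, 68.0]
orientation: [1.0, -0.022, -0.0, -0.0]
ft_force: [0.7, -0.6, -0.8]
width: 52.3
grasp_force: 36.8
```

Call:
arm_command(deltas=[0,0.1,0,0,0,0,0.2,0,0,0,0,0.3,0,0,0,0,0.4,0,0,0,0,0.5,0,0,0,0,0.6,0,0,0,0,0.7,0,0,0,0,0.8,0,0,0,0,0.9,0,0,0,0,1,0,0,0])

```text
clock: 56.5
eef_pos: [588.4, 144.6, 68.0]
orientation: [1.0, -0.022, -0.0, -0.0]
ft_force: [-0.2, -0.2, -1.4]
width: 52.4
grasp_force: 36.8
```

Call:
arm_command(deltas=[0,0.1,0,0,0,0,0.2,0,0,0,0,0.3,0,0,0,0,0.4,0,0,0,0,0.5,0,0,0,0,0.6,0,0,0,0,0.7,0,0,0,0,0.8,0,0,0,0,0.9,0,0,0,0,1,0,0,0])

```text
clock: 57.5
eef_pos: [588.4, 224.6, 68.0]
orientation: [1.0, -0.022, 0.0, -0.0]
ft_force: [-0.6, -0.1, -0.3]
width: 52.5
grasp_force: 36.8
```

Call:
arm_command(deltas=[0,0.1,0,0,0,0,0.2,0,0,0,0,0.3,0,0,0,0,0.4,0,0,0,0,0.5,0,0,0,0,0.6,0,0,0,0,0.7,0,0,0,0,0.8,0,0,0,0,0.9,0,0,0,0,0.96,0,0,0])

```text
clock: 58.5
eef_pos: [588.3, 301.7, 67.9]
orientation: [1.0, -0.021, -0.0, -0.0]
ft_force: [0.2, 0.3, -1.8]
width: 52.7
grasp_force: 36.8
```

Call:
arm_command(deltas=[0,0,-0.12,0,0,0,0,-0.24,0,0,0,0,-0.36,0,0,0,0,-0.48,0,0,0,0,-0.58,0,0,0,0,-0.65,0,0,0,0,-0.7,0,0,0,0,-0.72,0,0,0,0,-0.735,0,0,0,0,-0.735,0,0])

```text
clock: 59.5
eef_pos: [588.5, 300.8, 9.3]
orientation: [1.0, -0.022, 0.0, -0.0]
ft_force: [0.4, -0.2, -0.3]
width: 52.3
grasp_force: 36.8
```

Call:
arm_command(deltas=[0,0,0,0,0.9,0,0,0,0,0.9,0,0,0,0,0.9,0,0,0.03,0,0.9,0,0,0.1,0,0.9,0,0,0.25,0,0.9,0,0,0.4,0,0.9,0,0,0.6,0,0.9,0,0,0.8,0,0.9,0,0,1,0,0.9])

```text
clock: 60.5
eef_pos: [588.6, 300.8, 91.0]
orientation: [1.0, -0.022, 0.0, -0.0]
ft_force: [0.0, -0.4, 0.9]
width: 76.9
grasp_force: 0.0
```

Call:
arm_command(deltas=[0,0,0.1,0,0.9,0,0,0.2,0,0.9,-0.1,0.1,0.3,0,0.9,-0.2,0.2,0.4,0,0.9,-0.3,0.3,0.5,0,0.9,-0.4,0.4,0.6,0,0.9,-0.5,0.5,0.7,0,0.9,-0.6,0.6,0.8,0,0.9,-0.7,0.7,0.9,0,0.9,-0.7,0.7,0.9,0,0.9])

```text
clock: 61.5
eef_pos: [531.6, 358.7, 162.2]
orientation: [1.0, -0.02, 0.0, -0.001]
ft_force: [-0.5, -0.4, 0.1]
width: 76.9
grasp_force: 0.0
```

Run:
```python
from h import *
t=snap("top","5");s=snap("side","5")
a=cv2.resize(t["img"][105:250,105:395],None,fx=2.75,fy=2.75,interpolation=cv2.INTER_CUBIC)
c=np.zeros((600,798,3),np.uint8)
c[:399]=a[:399]
b=cv2.resize(s["img"][145:235,180:345],None,fx=2.2,fy=2.2,interpolation=cv2.INTER_CUBIC);c[400:400+b.shape[0],300:300+b.shape[1]]=b
cv2.imwrite("pics/m5.png",c[:,:,::-1])
```

```text
(no output)
```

View pics/m5.png

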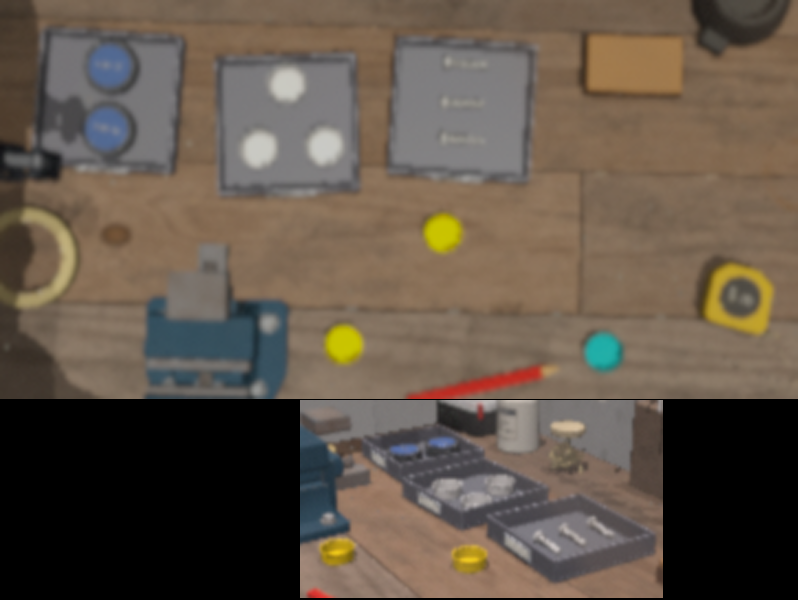

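All five items are in their bins: the tin at (108,129), the cups at (259,148) and (325,146), and the bolts at (463,102) and (462,138). The tape measure, sanding block and look-alike cups haven't moved.

```bash
python3 -c "
from plant import finish_job
print(finish_job())"
```

```text
the job is handed in; nothing more can be done
None
```

I sorted both bolts, both cups and the tin into their matching bins and handed the job in at about 62 s; the final pictures show each on its bin floor in the right pose, and the tape measure and sanding block unmoved.

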